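# Push-latch flap on the bench tester

## Task

On the bench stand two low grey units with the same spring-catch flap in the top. On the one with the two square dial meters, press the flap in until its catch lets go and it swings open, then press the button in the bay underneath fully down and let it come up again. Leave that flap lying open, and keep the other unit's flap shut.

Things in the scene. Friction and masses are not known exactly. Their poses are not given: they have to be found in the camera images.
- tester: The tester: low grey bench unit, 220 x 220 x 70 mm high, fixed, with two square dial meters and a black knob on top, beside a flap. Origin: centre of its underside; x away from the robot, y left, z up; turned up to 15 degrees. Left or right of a look-alike unit with six round sockets. Its bay, 100 x 100 x 50 mm deep, spans x -100 to 0, y -100 to 0 mm.
- tester_flap_press (a point): Where to press the tester's flap (marked by a small grey disc). Flap: bare aluminium plate 98 x 97 x 6 mm, flush with the unit's top over the bay, hinged on its far edge (unit x = 0), free edge nearest the robot. Point on the top face, mid-width, 72 mm from the hinge, 28 mm from the bay's near rim. Shut, its axes are the unit's; it turns with the flap.
- tester_flap (a joint): Flap angle, rad: 0 shut, negative pressed in, positive open, 3.0 lying back flat. At the point it yields to 4 to 6 N; the catch lets go about 4 mm down (-0.055 rad); hard stop 9 mm down (-0.125). A shorter press springs back shut. Lift off straight up: a damped spring swings it fully open in 1 to 2 s and holds it, the edge sweeping a 100 mm arc up and away from the robot.
- tester_button_top (a point): Centre of the top of the round grey button in the tester's bay, 32 mm across, 18 mm below the unit's top, pressed straight down; bay walls 45 mm or more from its centre. Axes as the unit's. 27 mm farther along the unit's x than the flap's pressing point; out of reach while the flap is shut.
- tester_button (a joint): Travel of that button (m): 0 up, 0.006 fully down, sprung; fully down takes about 5 N.
- panel_flap (a joint): Flap angle of the other unit (the one with six sockets), which looks and works just like the tester's: 0 shut, negative pressed in, positive open. It must stay shut.

How it is judged (in metres and radians):
On the way, in this order (a step that is already met when the one before it is completed fails the run):
1. the tester's flap has swung open (value of joint tester_flap above 1.6 rad), for 0.1 s.
2. the button in the tester's bay is pressed fully down (value of joint tester_button above 0.0045 m), for 0.1 s.
At the end, for the whole second after the job is handed in: The tester's flap lies open (more than 2.0 rad), its button has been pressed at least 4.5 mm after the flap opened and is up again (within 1.5 mm), and the other unit's flap is shut (within 0.1 rad) (value of joint tester_flap above 2 rad and value of joint tester_button below 0.0015 m and value of joint panel_flap below 0.1 rad); the robot touches nothing.
It fails at once if the other unit's flap comes open (value of joint panel_flap above 0.1 rad).
It also fails if it takes over 35 s, if anything falls off the work surface, if the arm or the gripper's body presses on something with over 40 N, if the wrist force passes 120 N, or if a joint passes its speed limit or range.

## Robot

A 6-joint arm with a two-finger parallel gripper is mounted at the origin on the work surface. World frame = base frame: x ahead of the robot, y to its left, z up, the work surface at z = 0. Lengths are in m, angles in degrees, forces in N, time in s.
With the tool pointing down it reaches from about 0.425 to 0.95 m from the base axis. Payload 3.5 kg.
Tool frame: the origin (TCP) lies at the very end of the fingers, on their centre line; the grasp point (between the pads) lies 19 mm behind it; z points along the fingers, y is the direction in which the jaws open and shut (so a half turn about z gives the same grasp; the last joint's range is limited). The gripper opens to 85 mm and grips with 20 to 120 N. Pads are 22 mm wide; open, the fingers measure 114 mm over their backs; the gripper's body (76 mm by 85 mm) begins 54 mm behind the grasp point. The pads swing forward as they close: fully open they stand 13 mm farther back than shut.
Start: joints at [58.728, 16.404, 90.338, -0, 73.258, -8.594], TCP at [0.26, 0.623, 0.231] pointing down, gripper open.
Joint ranges: [-158.93, 158.93], [-51.34, 127.21], [12.03, 142.37], [-87.48, 267.48], [13.55, 161.25], [-162.69, 162.69]. Speed limits (degrees/s): [159.86, 159.86, 180, 180, 180, 180].

## Interface

Orientations are given as [roll, pitch, yaw] about the fixed x, y, z axes, in that order (R = Rz(yaw) Ry(pitch) Rx(roll)).
In Python, from station import * gives the robot as it stands.
- The arm moves only by the shell command python3 -m creep 'ROWS' [OPENING] [FORCE]. ROWS is JSON, a list of rows, each a list of 2 entries, a list of its own where there are three numbers: the shift along the tool's x, y, z scaled (see below), then the turn about the tool's z scaled (see below). A call has 1 to 20 rows; each row is the pose to reach, as a shift and turn from the pose measured when the call began, along the tool's axes at that moment, turning the shorter way round; what a row does not reach only later rows make up. The controller multiplies each number of a shift by 0.3 m and each number of a turn by 180 degrees. A row lasts 1/10 s, in which the tool goes at most 50 mm and 8.59 degrees, less where a joint would pass 70% of its speed; a pose out of reach is approached as far as the arm can. A call with a number of a shift or a turn outside -1 to 1 is refused whole. A call with a gripper value outside its range is refused whole. OPENING is the finger opening in mm, from 0 to 85.4, set as the call begins (- or left out, the last holds). The fingers move at their own pace and stop on an object; FORCE is the grip in N (left out, the last holds). Time passes only in rows, so rows that repeat a pose let the fingers close. It gives the time, the measured TCP pose, the force and the opening at its end, in the units of the state.
- get_obs(): the state, without advancing time (a new reading comes with each control period).
- camera(name): name is "scene" or "top"; returns a dict with "img" (400x640x3 uint8, red, green, blue), "camera_matrix" (3x3 intrinsics, pixels), "extrinsics" (4x4, takes a point from camera to world coordinates). Camera axes: x right, y down, z forward; pixel columns grow to the right and rows downward; lengths in m; the calibration is good to about 2 mm. A picture is of the moment at which its call begins. There is no depth.
- close_job(): hands the job in, once; it reports no verdict.
The state is a dict: "time_s": time; "joint_pos": joint angles; "dq": joint speeds; "effort": joint torques, N m; "position": TCP position; "tool_rot": TCP orientation; "force": force on the tool from outside, world axes, zero at the start; "ft_torque": the same for the moment, N m; "width": finger opening in m.
Only numpy, scipy, OpenCV 4.12 (cv2) and the standard library are available. Lean on these libraries where they do the work, as an engineer would, in place of code of your own. Each camera call takes 0.05 s, during which the arm holds its last target.

## Working session

There is one attempt and no reset: what is moved stays moved. The work goes in short steps, Python scripts to look and compute and a shell command to move; the robot and the scene stay as the last step left them, time stands still between calls to the robot, and variables do not carry over. Pictures are saved under pics/ and viewed, and the job is handed in when it is done.

```bash
mkdir -p pics; ls
python3 - <<'E'
from station import *
import cv2
o=get_obs();print(o)
for n in("scene","top"):
    c=camera(n);cv2.imwrite(f"pics/{n}0.png",c["img"][:,:,::-1]);print(n,c["camera_matrix"],c["extrinsics"])
E
```

```text
pics
{'time_s': 0.0, 'joint_pos': array([ 5.87283310e+01,  1.64544006e+01,  9.04239840e+01,  1.04466944e-03,
        7.32582916e+01, -8.59341539e+00]), 'dq': array([ 0.01694165,  0.05061935,  0.04371342, -0.09701021,  0.05230627,
       -0.04750042]), 'effort': array([ 3.40281940e-04, -4.05969608e+01, -2.92629504e+01, -1.13680974e-04,
        5.84585359e-03,  4.89973289e-07]), 'position': array([0.25985973, 0.62225519, 0.22992489]), 'tool_rot': array([-1.79865008e+02, -2.14108147e-02,  1.57321419e+02]), 'force': array([-0.0920949 ,  0.64311394, -0.93597111]), 'ft_torque': array([ 0.02069179,  0.04224626, -0.05374047]), 'width': 0.08543538446993322}
scene [[488.9400186    0.         326.42761492]
 [  0.         488.9400186  196.59422328]
 [  0.           0.           1.        ]] [[-0.70485068  0.57069122 -0.42130399  0.91578826]
 [ 0.70932795  0.56179068 -0.42572889  0.35852977]
 [-0.00627509 -0.59891799 -0.80078578  0.80848779]
 [ 0.          0.          0.          1.        ]]
top [[501.08609882   0.         328.27716974]
 [  0.         501.08609882 203.29680749]
 [  0.           0.           1.        ]] [[-0.01085606 -0.98801956  0.15394642  0.42580066]
 [-0.99931333  0.01617429  0.03333567 -0.05248643]
 [-0.03542626 -0.15347881 -0.9875167   0.94870721]
 [ 0.          0.          0.          1.        ]]
```

View pics/scene0.png

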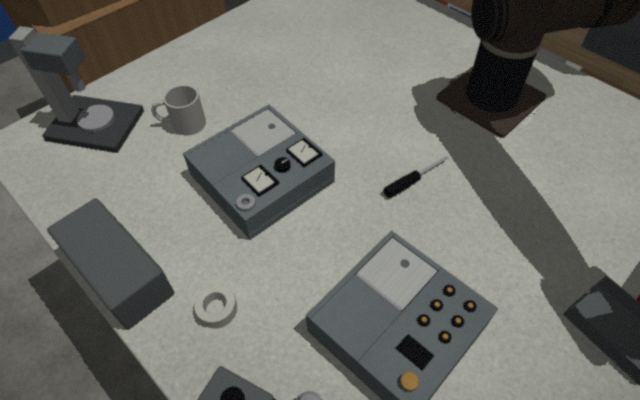

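View pics/top0.png

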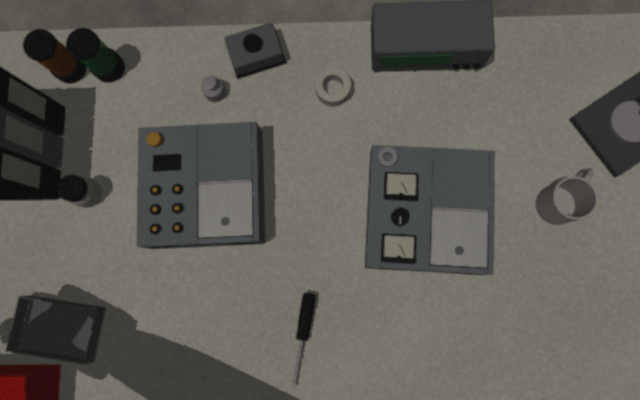

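The tester, with the two square meters, is on the right in the top view. Its flap spans about (432–488, 207–267), with the disc at about (459,251). In the scene view the disc is near (271,126). The look-alike panel is on the left.

```bash
cat > h.py <<'E'
import numpy as np, cv2
from station import *
def ray(c,u,v):
    K=c["camera_matrix"];E=c["extrinsics"];d=E[:3,:3]@np.linalg.solve(K,[u,v,1]);return E[:3,3],d
def onz(c,u,v,z):
    o,d=ray(c,u,v);return o+d*(z-o[2])/d[2]
def tri(c1,p1,c2,p2):
    o1,d1=ray(c1,*p1);o2,d2=ray(c2,*p2)
    s=np.linalg.lstsq(np.c_[d1,-d2],o2-o1,rcond=None)[0]
    a,b=o1+d1*s[0],o2+d2*s[1];return (a+b)/2,np.linalg.norm(a-b)
def flap(c,box):
    x0,y0,x1,y1=box
    g=cv2.cvtColor(c["img"],cv2.COLOR_RGB2GRAY)[y0:y1,x0:x1]
    m=((g>125)*255).astype(np.uint8)
    t,m=cv2.threshold(g,0,255,cv2.THRESH_OTSU)
    cs=cv2.findContours(m,cv2.RETR_EXTERNAL,cv2.CHAIN_APPROX_NONE)[0]
    k=max(cs,key=cv2.contourArea);h=cv2.convexHull(k)
    q=cv2.approxPolyDP(h,0.05*cv2.arcLength(h,True),True)[:,0]+[x0,y0]
    inner=np.zeros_like(m);cv2.drawContours(inner,[h],-1,255,-1);inner=cv2.erode(inner,np.ones((9,9)))
    md=np.median(g[inner>0]);w=np.where(inner>0,np.clip(md-12-g.astype(float),0,None),0)
    n,l,s,ce=cv2.connectedComponentsWithStats(((w>0)*255).astype(np.uint8))
    i=1+np.argmax(s[1:,4]);ys,xs=np.where(l==i);ww=w[ys,xs]
    return t,md,q,(x0+(xs*ww).sum()/ww.sum(),y0+(ys*ww).sum()/ww.sum()),s[i]
E
python3 - <<'E'
from h import *
T=camera("top");S=camera("scene")
a=flap(T,(431,200,492,272));b=flap(S,(225,105,300,160))
print(a);print(b)
print("tri",tri(T,a[3],S,b[3]), "plane",onz(T,*a[3],.07),onz(S,*b[3],.07))
for n,c,r in(("T",T,a),("S",S,b)):
    P=np.array([onz(c,*p,.07) for p in r[2]]);print(n,P.round(4))
    print(np.linalg.norm(P-np.roll(P,-1,0),axis=1),[np.degrees(np.arctan2(*(np.roll(P,-1,0)-P)[i,[1,0]])) for i in range(len(P))])
# unit outline top corners
E
```

```text
(94.0, np.float64(116.0), array([[434, 208],
       [486, 211],
       [485, 266],
       [431, 263]]), (np.float64(458.8185545873911), np.float64(250.0568939005638)), array([23, 46, 10,  9, 76], dtype=int32))
(123.0, np.float64(153.0), array([[268, 110],
       [294, 133],
       [258, 155],
       [232, 130]]), (np.float64(271.23738062755797), np.float64(125.83356070941338)), array([43, 18,  8,  7, 44], dtype=int32))
tri (array([ 0.47702933, -0.24833818,  0.07094194]), np.float64(0.00023121094956036404)) plane [ 0.47700624 -0.24845969  0.07      ] [ 0.47653197 -0.24921577  0.07      ]
T [[ 0.5514 -0.2089  0.07  ]
 [ 0.5446 -0.2991  0.07  ]
 [ 0.449  -0.2918  0.07  ]
 [ 0.4553 -0.1996  0.07  ]]
[0.09048112 0.09584532 0.09241816 0.09651788] [np.float64(-94.28323878012841), np.float64(175.6202489524219), np.float64(86.11969627132673), np.float64(-5.527705804843585)]
S [[ 0.4495 -0.2906  0.07  ]
 [ 0.4571 -0.1994  0.07  ]
 [ 0.5498 -0.2063  0.07  ]
 [ 0.5425 -0.2989  0.07  ]]
[0.09149154 0.09296607 0.09297378 0.09337134] [np.float64(85.28153216903273), np.float64(-4.219883161461229), np.float64(-94.46804390633037), np.float64(174.8689376771388)]
```

Run:
```python
from h import *
T=camera("top")["img"][135:285,355:505,::-1];S=camera("scene")["img"][95:245,170:345,::-1]
cv2.imwrite("pics/c.png",np.hstack([cv2.resize(T,(400,400),interpolation=2),cv2.resize(S,(400,400),interpolation=2)]))
```

```text
(no output)
```

View pics/c.png

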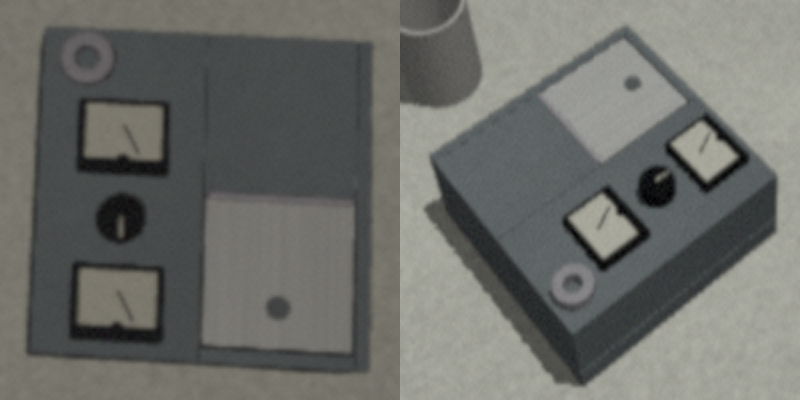

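```bash
python3 -m creep '[[[-0.39,-0.24,0],-0.05],[[-0.78,-0.48,0],-0.1],[[-0.78,-0.48,0],-0.1],[[-0.78,-0.48,0],-0.1],[[-0.78,-0.48,0],-0.1],[[-0.78,-0.48,0],-0.1],[[-0.78,-0.48,0],-0.1],[[-0.78,-0.48,0],-0.1]]' 0 40
```

```text
time_s: 1.1
position: [0.4207, 0.3993, 0.231]
tool_rot: [-180.0, -0.0, 175.2]
force: [0.7, 0.7, -0.0]
width: -0.0001
```

```bash
python3 -m creep '[[[-0.34,-0.91,0],0],[[-0.34,-0.91,0],0],[[-0.34,-0.91,0],0],[[-0.34,-0.91,0],0],[[-0.34,-0.91,0],0],[[-0.34,-0.91,0],0],[[-0.34,-0.91,0],0],[[-0.34,-0.91,0],0]]'
python3 -m creep '[[[0,-0.85,0],0],[[0,-0.85,0],0],[[0,-0.85,0],0],[[0,-0.85,0],0],[[0,-0.85,0],0],[[0,-0.85,0],0],[[0,-0.85,0],0],[[0,-0.85,0],0]]'
cat > go.py <<'E'
import sys
from h import *
from scipy.spatial.transform import Rotation as R
o=get_obs();M=R.from_euler('xyz',o["tool_rot"],degrees=True).as_matrix()
print(o["time_s"],o["position"].round(4),o["force"].round(1));print((M.T@(np.array(eval(sys.argv[1]))-o["position"])/.3).round(4))
E
python3 go.py '[.477,-.2485,.12]'
```

```text
time_s: 1.9
position: [0.4996, 0.1194, 0.231]
tool_rot: [180.0, -0.1, 175.2]
force: [0.4, 0.2, 0.7]
width: 0.0002
time_s: 2.7
position: [0.4787, -0.1325, 0.2306]
tool_rot: [179.9, -0.1, 175.4]
force: [0.5, 0.7, 0.5]
width: 0.0003
2.7 [ 0.4787 -0.1325  0.2306] [0.5 0.7 0.5]
[-0.026  -0.3865  0.3682]
```

```bash
python3 -m creep '[[[-0.026,-0.2,0],0],[[-0.026,-0.3865,0.1],0],[[-0.026,-0.3865,0.25],0],[[-0.026,-0.3865,0.368],0],[[-0.026,-0.3865,0.368],0],[[-0.026,-0.3865,0.368],0],[[-0.026,-0.3865,0.368],0]]'
python3 go.py '[.477,-.2485,.064]'
python3 - <<'E'
from h import *
T=camera("top")["img"][100:330,340:560,::-1];S=camera("scene")["img"][60:245,150:365,::-1]
cv2.imwrite("pics/d.png",np.hstack([cv2.resize(T,(400,400),interpolation=2),cv2.resize(S,(400,400),interpolation=2)]))
E
```

```text
time_s: 3.4
position: [0.4791, -0.2482, 0.123]
tool_rot: [-180.0, 0.2, 175.5]
force: [0.5, -0.5, -0.6]
width: 0.0003
3.4 [ 0.4791 -0.2482  0.123 ] [ 0.5 -0.5 -0.6]
[ 0.0073 -0.0014  0.1967]
```

View pics/d.png

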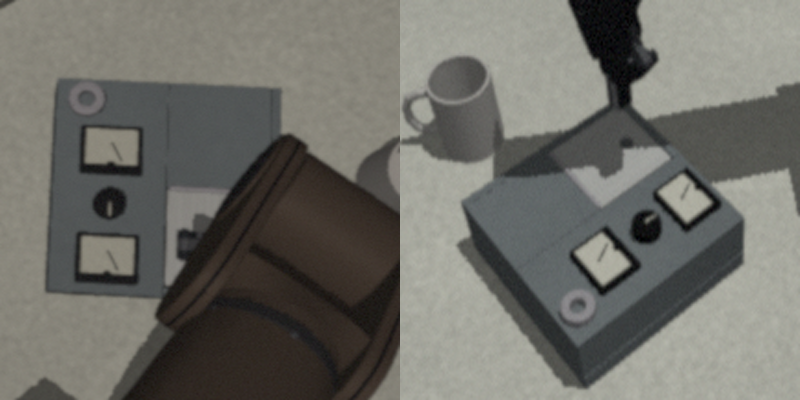

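The closed fingertips are above the tester's flap. In the scene view the disc is just below and beside the tip. Now I'll press slowly.

```bash
python3 -m creep '[[[0.007,0,0.1],0],[[0.007,0,0.15],0],[[0.007,0,0.165],0],[[0.007,0,0.175],0],[[0.007,0,0.185],0],[[0.007,0,0.193],0],[[0.007,0,0.197],0],[[0.007,0,0.197],0]]'
```

```text
time_s: 4.3
position: [0.4774, -0.2488, 0.065]
tool_rot: [-179.9, 0.2, 175.5]
force: [-1.5, 2.9, 4.0]
width: 0.0001
```

```bash
python3 -m creep '[[[0,0,0.004],0],[[0,0,0.007],0],[[0,0,0.007],0],[[0,0,-0.1],0],[[0,0,-0.25],0],[[0,0,-0.4],0],[[0,0,-0.55],0],[[0,0,-0.6],0],[[0,0,-0.6],0],[[0,0,-0.6],0],[[0,0,-0.6],0],[[0,0,-0.6],0],[[0,0,-0.6],0],[[0,0,-0.6],0],[[0,0,-0.6],0],[[0,0,-0.6],0],[[0,0,-0.6],0]]'
python3 go.py '[.504,-.2507,.09]'
python3 - <<'E'
from h import *
T=camera("top")["img"][100:330,340:560,::-1];S=camera("scene")["img"][60:245,150:365,::-1]
cv2.imwrite("pics/e.png",np.hstack([cv2.resize(T,(400,400),interpolation=2),cv2.resize(S,(400,400),interpolation=2)]))
E
```

```text
time_s: 6.0
position: [0.4768, -0.2485, 0.2451]
tool_rot: [-179.9, 0.2, 175.5]
force: [-0.2, 0.4, 0.0]
width: 0.0003
6.0 [ 0.4768 -0.2485  0.2451] [-0.2  0.4  0. ]
[-0.089   0.0006  0.5173]
```

View pics/e.png

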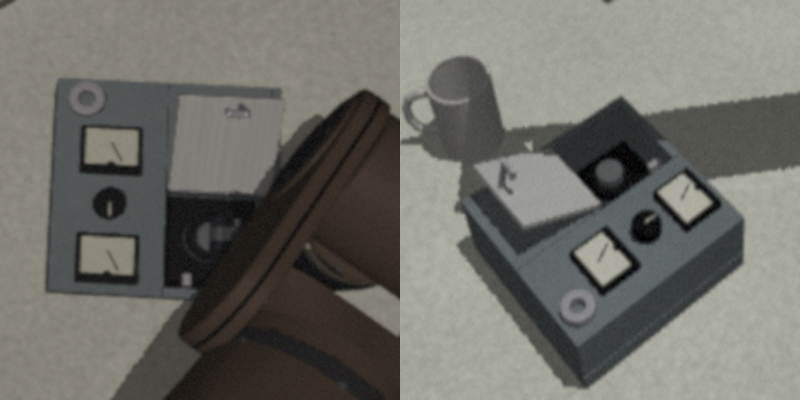

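The flap lies open and the button shows in the bay, at about (263,139) in the scene view. I'll check its position before moving.

```bash
python3 - <<'E'
from h import *
S=camera("scene");print(onz(S,262.9,139,.052))
E
python3 -m creep '[[[-0.09,0,0],0],[[-0.09,0,0.15],0],[[-0.09,0,0.3],0],[[-0.09,0,0.4],0],[[-0.09,0,0.5],0],[[-0.09,0,0.517],0],[[-0.09,0,0.517],0]]'
python3 go.py '[.504,-.2507,.045]'
```

```text
[ 0.50411164 -0.24720987  0.052     ]
time_s: 6.85
position: [0.5038, -0.2506, 0.0894]
tool_rot: [-180.0, 0.1, 175.5]
force: [0.6, -0.6, -0.3]
width: 0.0001
6.85 [ 0.5038 -0.2506  0.0894] [ 0.6 -0.6 -0.3]
[-0.0002 -0.0003  0.148 ]
```

```bash
python3 -m creep '[[[0,0,0.06],0],[[0,0,0.11],0],[[0,0,0.125],0],[[0,0,0.135],0],[[0,0,0.143],0],[[0,0,0.147],0],[[0,0,0.147],0],[[0,0,0.147],0]]'
```

```text
time_s: 7.65
position: [0.5041, -0.2507, 0.046]
tool_rot: [-180.0, 0.1, 175.5]
force: [-2.9, 2.3, 5.5]
width: 0.0001
```

```bash
python3 -m creep '[[[0,0,0.005],0],[[0,0,0.008],0],[[0,0,0.008],0],[[0,0,0.008],0]]'; python3 go.py '[.504,-.2507,.045]'
```

```text
time_s: 8.05
position: [0.5041, -0.2508, 0.0459]
tool_rot: [-180.0, 0.1, 175.5]
force: [-6.0, 3.5, 14.3]
width: -0.0003
8.05 [ 0.5041 -0.2508  0.0459] [-6.   3.5 14.3]
[0.0005 0.0001 0.003 ]
```

The button is on its hard stop: the force rose from 5.5 to 14 N with no further travel. Now lift and check.

```bash
python3 -m creep '[[[0,0,-0.05],0],[[0,0,-0.2],0],[[0,0,-0.35],0],[[0,0,-0.5],0],[[0,0,-0.6],0],[[0,0,-0.6],0],[[0,0,-0.6],0]]'
python3 -m creep '[[[0,0.3,0],0],[[0,0.8,0],0],[[0,0.8,0],0],[[0,0.8,0],0],[[0,0.8,0],0],[[0,0.8,0],0],[[0,0.8,0],0],[[0,0.8,0],0],[[0,0.8,0],0]]'
python3 - <<'E'
from h import *
o=get_obs();print(o["time_s"],o["force"])
T=camera("top")["img"];S=camera("scene")["img"]
cv2.imwrite("pics/f.png",np.hstack([cv2.resize(T[:,:,::-1],(400,300)),cv2.resize(S[60:245,150:365,::-1],(400,300),interpolation=2)]))
E
```

```text
time_s: 8.75
position: [0.5045, -0.2511, 0.2265]
tool_rot: [-179.9, 0.2, 175.5]
force: [0.2, 0.0, -1.0]
width: -0.0001
time_s: 9.65
position: [0.5232, -0.0131, 0.2254]
tool_rot: [-179.9, 0.2, 175.4]
force: [-0.2, -0.9, 0.0]
width: -0.0005
9.65 [-0.1855968  -0.86238497  0.0087332 ]
```

View pics/f.png

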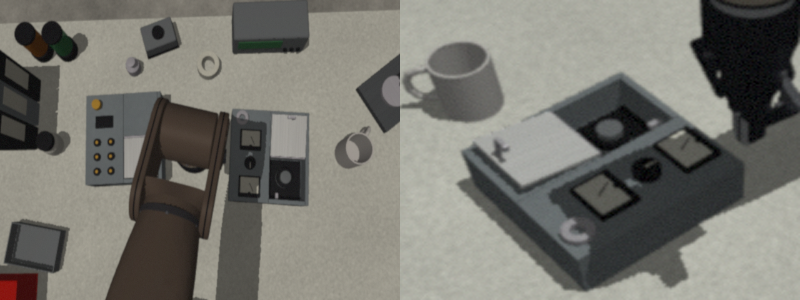

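The tester's flap lies open with the button up in the bay, at about (286,178) in the left half and (610,128) in the right. The panel's flap still looks shut (around (135,150)), and the arm is clear of both units.

Run:
```python
from station import *
close_job()
```

```text
the job is handed in; nothing more can be done
```

The job is done and handed in at about 9.7 s of the 35 s allowed; the hand-in gives no verdict.

- **Flap:** I found the tester's pressing disc in both cameras; the two views agreed to within 1 mm. I pressed the flap about 7 mm in with closed fingers and lifted straight up. The picture taken after that showed it lying open.
- **Button:** I pressed it to its hard stop, with the tip at z = 0.046 m, about 6 mm down. The force rose from 5.5 to 14 N without further travel. I then lifted clear.
- **Last checks:** The tester's flap lies open and its button looks up, judged by eye. The other unit's flap looks shut, though the arm partly hid it in the last top view; I never touched that unit. The arm was clear, with under 1 N on the wrist.
- **Disagreement:** My single-view estimate of the button's centre was 3.5 mm to the left of the position worked out from the disc. I used the position from the disc, and the press worked.

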